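# Clamp a printing block in the hand press with its fold-out crank

## Robot

A 6-joint arm with a two-finger parallel gripper is mounted at the origin on the work surface. World frame = base frame: x ahead of the robot, y to its left, z up, the work surface at z = 0. Lengths are in m, angles in rad, forces in N, time in s.
With the tool pointing down it reaches from about 0.35 to 0.85 m from the base axis. Payload 8.1 kg.
Tool frame: the origin (TCP) lies midway between the tips of the shut fingers; the grasp point (between the pads) lies 19 mm behind it; z points along the fingers, y is the line along which they close (so a half turn about z gives the same grasp; the last joint's range is limited). The gripper opens to 93 mm and grips with 3 to 60 N. Pads are 15 mm wide; open, the fingers measure 128 mm over their backs; the gripper's body (75 mm by 188 mm) begins 65 mm behind the grasp point.
Start: joints at [-1.417, 0.13, 1.488, -0, 1.523, -0.085], TCP at [0.142, -0.583, 0.219] pointing down, gripper open.
Joint ranges: [-2.96, 2.96], [-0.89, 2.26], [0.02, 2.5], [-1.34, 4.48], [0, 2.73], [-2.66, 2.66]. Speed limits (rad/s): [2.39, 2.39, 2.79, 3.14, 3.14, 3.14].

## Interface

Orientations are given as a rotation vector (axis times angle).
In Python, from plant import read_state, read_camera, get_calibration, close_job gives the robot as it stands.
- The arm moves only by the shell command python3 -m crank 'ROWS' [FORCE]. ROWS is JSON, a list that holds one entry, the list of rows, each a list of 7 numbers: the gripper's target within -1 to 1 (fully open at 1, half-way at 0, shut at -1), then the shift along the tool's x, y, z as a fraction of full scale, then the turn, a rotation vector about the tool's x, y, z as a fraction of full scale. In form: [[[grip, x, y, z, rx, ry, rz], ...]]. A call has exactly 5 rows; each row is the pose to reach, as a shift and turn from the pose commanded when the call began, along the tool's axes at that moment; what a row does not reach only later rows make up. Full scale, the value 1, is 0.5 m for a shift and 90 degrees for a turn. A row lasts 1/8 s, in which the tool goes at most 62.5 mm and 10.7 degrees, less where a joint would pass 70% of its speed; a pose out of reach is approached as far as the arm can. A call with a number of a shift or a turn outside -1 to 1 is refused whole. A call with a gripper value outside its range is refused whole. The fingers move at their own pace and stop on an object; FORCE is the grip in N (left out, the last holds). Time passes only in rows, so rows that repeat a pose let the fingers close, or fill a call up. It gives the time, the measured TCP pose, the force, the opening and the grip force at its end, in the units of the state.
- read_state(): the state, without advancing time (a new reading comes with each control period).
- read_camera(name): name is "scene" or "top"; returns the picture (384x512x3 uint8, red, green, blue); there is no depth.
- get_calibration(name): a dict with "fx", "fy", "cx", "cy" (pixels), "eye" and "orientation" of the camera in the world. Camera axes: x right, y down, z forward; pixel columns grow to the right and rows downward; lengths in m; the calibration is good to about 2 mm. A picture is of the moment at which its call begins. get_calibration takes no time and is no camera call.
- close_job(): hands the job in; it is judged then, once.
The state is a dict: "t": time; "q": joint angles; "dq": joint speeds; "joint_torque": joint torques, N m; "tool_pos": TCP position; "orientation": TCP orientation; "force": force on the tool from outside, world axes, zero at the start; "wrist_torque": the same for the moment, N m; "opening": finger opening in m; "gripper_force": force on a finger pad.
Only numpy, scipy, OpenCV 4.12 (cv2) and the standard library are available. Lean on these libraries where they do the work, as an engineer would, in place of code of your own. Each camera call takes 0.05 s, during which the arm holds its last target. There are 200 camera calls.

## Task

Swing the folded crank handle of the hand press's wheel up until it stands upright, and crank the wheel clockwise with it until the platen has bitten firmly on the printing block lying below, but not so hard that the block is crushed: stop about an eighth of a turn (45 degrees) after you first feel it bite. Then, leaving the block clamped, fold the handle back down flat into the wheel and let go. Leave everything else on the bench where it is.

Things in the scene. Friction and masses are not known exactly. Their poses are not given: they have to be found in the camera images.
- press: Bench hand press fixed to the bench, place and yaw vary: blue base 220 x 320 x 30 mm, two steel columns, blue crosshead 85 x 220 mm with its top 170 mm above the bench, a dark steel handwheel lying level on that. Origin: under the base's centre, on the wheel's axis; x to the back, y to its left. Work at the wheel from above; nothing near it is taller except the swung-out handle.
- hub (a point): Fixed point on the handwheel's vertical axis, 222 mm above the bench, level with the folded handle's centreline. The wheel turns in place: rim bar 14 mm thick at 70 mm radius, its top 12 mm below this point; three thin spokes slope down to a low hub, top 32 mm below this point. So fingertips can reach 20 mm below the handle's centreline on both its sides near the wheel's middle.
- pivot (a point): Centre of the folding handle's hinge pin, between two small steel lugs on the wheel's rim, 70 mm from the wheel's axis, at the height of hub; it goes round with the wheel. The pin is level and tangent to the rim. Folded, the handle points from here at the wheel's axis and its ball ends just past it; swung out, it stands straight up from here.
- grip (a point): Centre of the black ball knob, 26 mm diameter, on the free end of the crank handle, 60 mm from the hinge pin along a round steel bar of 12 mm. The knob swivels freely in every direction on the bar's end, so a hand that holds it need not turn, neither while carrying it along the fold's arc nor while cranking. Well pinched from above across its middle, beside the bar.
- crank_handle (a joint): Fold angle of the handle, rad: 0 folded flat into the wheel, 1.57 standing upright; it stops at both ends. The hinge is stiff: about 2 N at the ball moves it and it stays where it is left. A radial push folds it, a push along the circle does not.
- handwheel (a joint): Handwheel angle, rad, growing clockwise seen from above, which lowers the platen: 20 mm a turn. Starts between -1 and 1; the screw ends at 9. At the upright handle it turns with a steady drag of about 7 N along the circle (a still hand feels some 5 N less, but the same rise once the platen bites). It stays where it is left, also under the pressing load.
- platen: Steel plate 110 x 100 mm under the crosshead, lowered by the wheel, with a sprung aluminium pad below it. Origin on the wheel's axis; the unloaded pad's underside is 81 mm above the origin (which is at bench height at wheel angle 0). On the bed below lies the block, 100 x 90 mm, wood with copper face, 22 mm thick. The bed's height varies and is not measured: first touch is anywhere from wheel angle 1.8 to 6.4.
- plate_top (a point): Centre of the platen plate's top face, 32 mm above the unloaded pad's underside; moves with the platen. The pad: 120 x 110 x 10 mm. After first touch its springs press on the block with about 95 N per rad of wheel, and the force along the circle at the handle rises above the drag by about 4.4 N per rad. Firm squeeze: 60 to 140 N on the block (3 to 6 N above the drag), best about 1.05 rad past first touch, which is felt a little late; over 160 N crushes the block.
- jar: Bystander: small screw-top jar, 40 mm diameter, 50 mm high, on the ledge of the press's base; origin under its centre. Leave alone.
- die: Bystander: small brass-faced wooden die 50 x 35 x 20 mm on the other ledge of the press's base; origin under its centre. Leave alone.
- mallet: Bystander: hammer lying on the bench; leave alone.
- brush: Bystander: brush lying on the bench; leave alone.
- can: Bystander: can, 70 mm diameter, 100 mm high; leave alone.
- mug: Bystander: white mug, 90 mm high; leave alone.
- plate_block: Bystander: spare copper-faced printing block 130 x 100 x 24 mm lying on the bench beside the press; leave alone.

How it is judged:
By the outcome, as a careful person would: the job done as asked, in the order asked, and still so for the second after the job is handed in, with the robot touching nothing.
It also fails if it takes over 72 s, if anything falls off the work surface, if the arm or the gripper's body presses on something with over 40 N, if the wrist force passes 120 N, or if a joint passes its speed limit or range.

## Working session

There is one attempt and no reset: what is moved stays moved. The work goes in short steps, Python scripts to look and compute and a shell command to move; the robot and the scene stay as the last step left them, time stands still between calls to the robot, and variables do not carry over. Pictures are saved under pics/ and viewed, at most 10 in all, crops included, and the job is handed in when it is done.

```bash
ls; mkdir -p pics
python3 - <<'E'
from plant import *
import cv2
for n in ("scene","top"):
    cv2.imwrite(f"pics/{n}0.png",cv2.resize(read_camera(n)[:,:,::-1],None,fx=1.5,fy=1.5,interpolation=cv2.INTER_CUBIC)); print(n,get_calibration(n))
print(read_state())
E
```

```text
pics
scene {'fx': 429.58099493546945, 'fy': 429.58099493546945, 'cx': 258.96536354556275, 'cy': 196.99151671237092, 'eye': array([ 1.47507424, -0.23212912,  0.90023675]), 'orientation': array([-1.83145298, -1.47544943,  0.72476046])}
top {'fx': 493.01585282327517, 'fy': 493.01585282327517, 'cx': 254.00734222378742, 'cy': 183.67902623142098, 'eye': array([ 0.19000458, -0.0542835 ,  1.93043719]), 'orientation': array([-2.08765031,  2.13417528, -0.18289206])}
{'t': 0.1, 'q': array([-1.41741170e+00,  1.31070970e-01,  1.48919809e+00,  2.46893151e-05,
        1.52299153e+00, -8.53937441e-02]), 'dq': array([-2.91077279e-05, -1.31380143e-03, -1.62415456e-03,  9.67977345e-04,
       -6.13761508e-04,  1.09748896e-03]), 'joint_torque': array([ 1.51308206e-03, -5.61344862e+01, -4.93094337e+01,  7.70050823e-02,
        2.91943626e-02, -6.14834835e-05]), 'tool_pos': array([ 0.14186392, -0.58245061,  0.21768589]), 'orientation': array([-3.11757375e+00, -3.73981278e-01,  5.03098070e-05]), 'force': array([-0.21930659,  0.52680949,  0.6850807 ]), 'wrist_torque': array([0.0471839 , 0.01908949, 0.00770668]), 'gripper_force': 0.0, 'opening': 0.09296792246918711}
```

View pics/scene0.png

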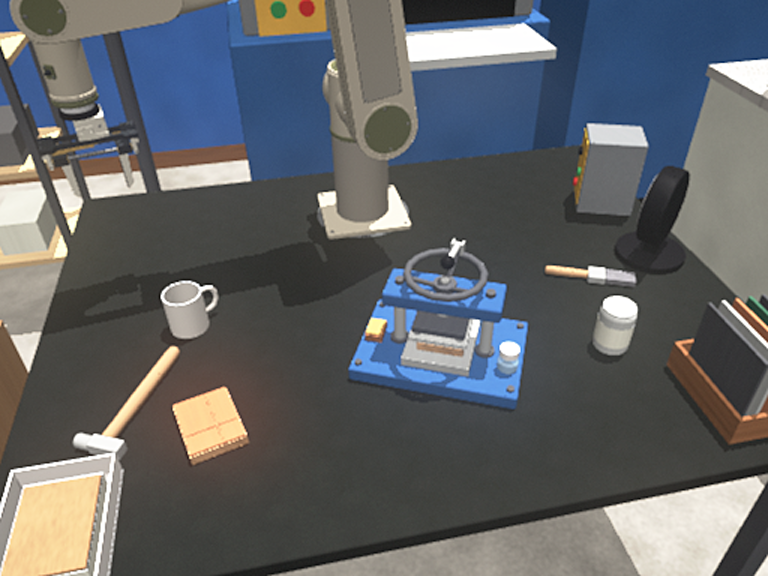

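View pics/top0.png

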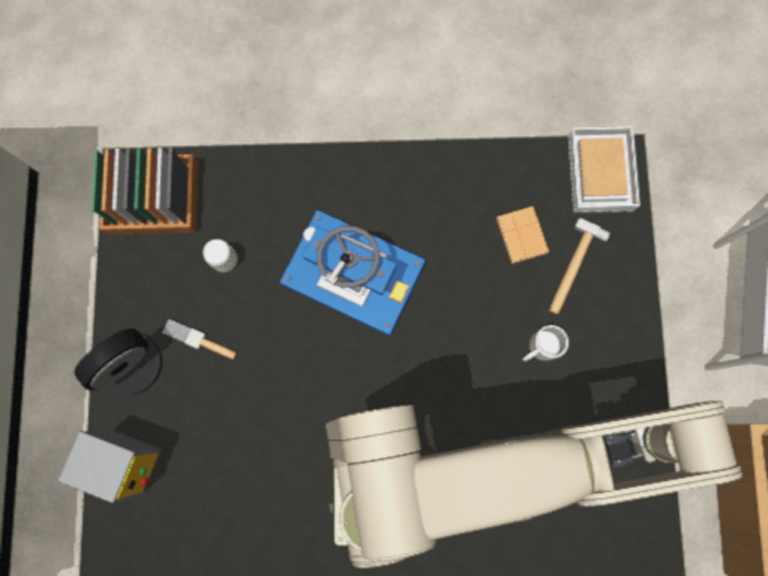

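The scene view shows the press at about (440,330), with the handle lugs at (457,245) and the ball at (447,262). In the top view the wheel is at (349,257), the ball at (348,258) and the lugs at (334,280). I'll zoom in on both.

```bash
cat > h.py <<'E'
import numpy as np, cv2
from plant import *
from scipy.spatial.transform import Rotation as R
def ray(n,u,v):
    c=get_calibration(n); d=R.from_rotvec(c["orientation"]).apply([(u-c["cx"])/c["fx"],(v-c["cy"])/c["fy"],1]); return c["eye"],d
def onz(n,u,v,z):
    e,d=ray(n,u,v); return e+d*(z-e[2])/d[2]
def pix(n,p):
    c=get_calibration(n); q=R.from_rotvec(c["orientation"]).inv().apply(np.array(p)-c["eye"]); return q[0]/q[2]*c["fx"]+c["cx"],q[1]/q[2]*c["fy"]+c["cy"]
def two(a,b):
    (e1,d1),(e2,d2)=ray("top",*a),ray("scene",*b)
    s=np.linalg.lstsq(np.c_[d1,-d2],e2-e1,rcond=None)[0]; p,q=e1+s[0]*d1,e2+s[1]*d2; return (p+q)/2,np.linalg.norm(p-q)
E
python3 - <<'E'
from h import *
t=read_camera("top")[:,:,::-1];s=read_camera("scene")[:,:,::-1]
a=cv2.resize(t[140:200,200:260],None,fx=6.6,fy=6.6,interpolation=cv2.INTER_CUBIC)
b=cv2.resize(s[150:210,260:335],None,fx=5.28,fy=6.6,interpolation=cv2.INTER_CUBIC)
cv2.imwrite("pics/c1.png",np.hstack([a,b]))
# press: blue base
g=cv2.cvtColor(t,cv2.COLOR_BGR2HSV); m=cv2.inRange(g,(95,120,60),(125,255,255)); m[:130]=0;m[225:]=0;m[:,:180]=0;m[:,290:]=0
c=np.vstack(cv2.findContours(m,0,2)[0]); r=cv2.minAreaRect(c)
print(r); P=[onz("top",*p,0.03)[:2] for p in cv2.boxPoints(r)];print(np.round(P,3),np.mean(P,0))
E
```

```text
((234.8312225341797, 180.73974609375), (82.01033020019531, 56.38995361328125), 25.27772331237793)
[[ 0.548  0.249]
 [ 0.754  0.154]
 [ 0.603 -0.138]
 [ 0.403 -0.039]] [0.57683889 0.05643191]
```

View pics/c1.png

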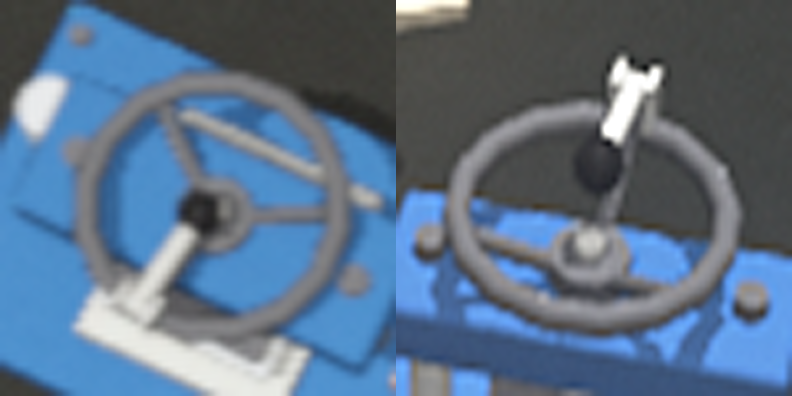

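In the left crop (top view) the ball is at (200,212), the rim centre about (212,202) and the lugs about (135,300). In the right crop (scene view) the ball is at (597,166) and the lugs at (636,75).

Run:
```python
from h import *
T=lambda x,y:(200+x/6.6,140+y/6.6)
S=lambda x,y:(260+(x-396)/5.28,150+y/6.6)
b,e=two(T(200,212),S(597,166));print("ball",b,e)
p,e=two(T(135,300),S(636,75));print("lugs",p,e)
h=onz("top",*T(212,202),.203);print("hub",h, "scene rim ctr",onz("scene",*S(594,216),.203))
for z in(.222,):print(onz("top",*T(200,212),z),onz("top",*T(135,300),z))
print(p-b,np.linalg.norm(p-b), np.linalg.norm((p-h)[:2]))
# rim by fit: outer rim extents
print([onz("top",*T(x,y),.203) for x,y in((78,202),(348,202),(212,72),(212,336))])
print(R.from_rotvec(read_state()["orientation"]).as_matrix().round(3))
```

```text
ball [0.56831927 0.06002251 0.21980114] 0.0007556376718685478
lugs [0.5194499  0.09494499 0.22745793] 0.00036934363808455926
hub [0.57754071 0.05491832 0.203     ] scene rim ctr [0.5794711  0.05560454 0.203     ]
[0.56792755 0.06024356 0.222     ] [0.52055442 0.09560371 0.222     ]
[-0.04886937  0.03492248  0.00765679] 0.06055097953345782 0.07054556280049344
[array([0.57935581, 0.12800375, 0.203     ]), array([ 0.57570199, -0.0191184 ,  0.203     ]), array([0.6505936, 0.0540862, 0.203    ]), array([0.50342971, 0.05576249, 0.203     ])]
[[ 0.972  0.237 -0.   ]
 [ 0.237 -0.972  0.001]
 [ 0.    -0.001 -1.   ]]
```

The geometry checks out: the ball's height is 0.220, bar length 60.5 mm and pivot radius 70.5 mm. The hub is at about (0.578, 0.0555), the handle azimuth about 145°, and the ball at about (0.569, 0.0605, 0.222). I'll approach with the fingers closing along 55°, which means a turn of −131°.

```bash
python3 -m crank '[[[0.1,0.08,-0.07,-0.1,0,0,-0.11],[0.1,0.17,-0.16,-0.16,0,0,-0.22],[0.1,0.26,-0.24,-0.16,0,0,-0.34],[0.1,0.35,-0.33,-0.16,0,0,-0.46],[0.1,0.44,-0.41,-0.16,0,0,-0.57]]]' 40
python3 - <<'E'
from h import *
s=read_state();M=R.from_rotvec(s["orientation"]).as_matrix();print(M.round(3));y=M[:,1];a=np.degrees(np.arctan2(y[1],y[0]));print("rot",a-55)
print(M.T@(np.array([.569,.0605,.275])-s["tool_pos"])/.5)
E
```

```text
t: 0.82
tool_pos: [0.3008, -0.3406, 0.2988]
orientation: [2.645, 1.694, 0.0]
force: [0.9, -0.7, 0.2]
opening: 0.0521
gripper_force: 0.0
[[ 0.418  0.908  0.001]
 [ 0.908 -0.418 -0.001]
 [-0.     0.001 -1.   ]]
rot -79.70980383801708
[0.95303868 0.15198833 0.04745869]
```

```bash
python3 -m crank '[[[0.1,0.11,0.02,0,0,0,-0.11],[0.1,0.22,0.04,0,0,0,-0.22],[0.1,0.33,0.05,0,0,0,-0.34],[0.1,0.44,0.07,0,0,0,-0.46],[0.1,0.55,0.09,0,0,0,-0.57]]]'
python3 - <<'E'
from h import *
s=read_state();M=R.from_rotvec(s["orientation"]).as_matrix();y=M[:,1];a=np.degrees(np.arctan2(y[1],y[0]));print("rot",a-55)
print(M.T@(np.array([.569,.0605,.275])-s["tool_pos"])/.5)
E
```

```text
t: 1.45
tool_pos: [0.4579, -0.1104, 0.2987]
orientation: [1.65, 2.673, 0.0]
force: [-0.1, -1.3, -0.2]
opening: 0.0516
gripper_force: 0.0
rot -28.373863816582265
[0.2059818  0.35185351 0.04738834]
```

```bash
python3 -m crank '[[[0.1,0.06,0.1,0,0,0,-0.11],[0.1,0.12,0.2,0,0,0,-0.22],[0.1,0.19,0.33,0.02,0,0,-0.32],[0.1,0.19,0.33,0.04,0,0,-0.32],[0.1,0.19,0.33,0.04,0,0,-0.32]]]'
python3 - <<'E'
from h import *
s=read_state();M=R.from_rotvec(s["orientation"]).as_matrix();y=M[:,1];a=np.degrees(np.arctan2(y[1],y[0]));print("rot",a-55)
print(M.round(3),M.T@(np.array([.569,.0605,.275])-s["tool_pos"])/.5)
t=read_camera("top")[:,:,::-1];s=read_camera("scene")[:,:,::-1]
a=cv2.resize(t[130:210,190:270],None,fx=5,fy=5,interpolation=cv2.INTER_CUBIC)
b=cv2.resize(s[110:210,260:340],None,fx=4,fy=4,interpolation=cv2.INTER_CUBIC)
cv2.imwrite("pics/c2.png",np.hstack([a,b]))
E
```

```text
t: 2.08
tool_pos: [0.5622, 0.0464, 0.2768]
orientation: [-0.942, -2.994, 0.002]
force: [-0.1, 0.4, 0.0]
opening: 0.0512
gripper_force: 0.0
rot 0.08562440196570265
[[-0.82   0.572 -0.003]
 [ 0.572  0.82  -0.   ]
 [ 0.003 -0.002 -1.   ]] [0.00501239 0.03089496 0.00344816]
```

View pics/c2.png

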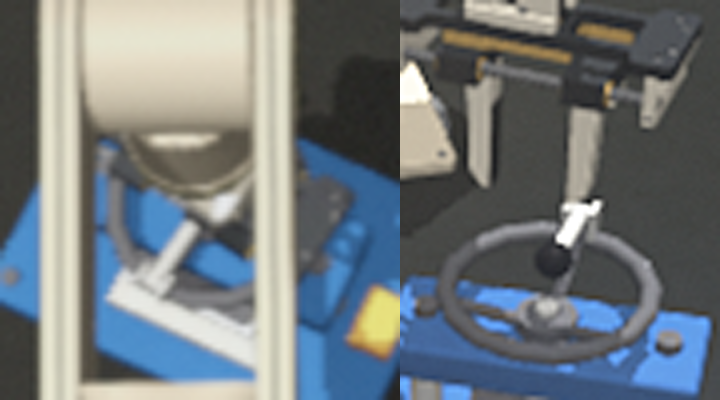

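The gripper hangs above the wheel with both fingers clear of the ball, which is at (550,262) in the right half. It needs about +15 mm along tool y, then down.

```bash
python3 -m crank '[[[0.1,0.005,0.03,0,0,0,0],[0.1,0.005,0.03,0.05,0,0,0],[0.1,0.005,0.03,0.1,0,0,0],[0.1,0.005,0.03,0.144,0,0,0],[0.1,0.005,0.03,0.144,0,0,0]]]'; python3 -m crank '[[[-0.2,0,0,0,0,0,0],[-0.4,0,0,0,0,0,0],[-0.5,0,0,0,0,0,0],[-0.6,0,0,0,0,0,0],[-0.7,0,0,0,0,0,0]]]' 15
```

```text
t: 2.8
tool_pos: [0.5685, 0.0596, 0.2052]
orientation: [-0.944, -2.994, 0.001]
force: [0.2, 0.0, 0.0]
opening: 0.0513
gripper_force: 0.0
t: 3.42
tool_pos: [0.5704, 0.0603, 0.2075]
orientation: [0.942, 2.995, 0.002]
force: [4.0, 3.6, 3.3]
opening: 0.0249
gripper_force: 15.0
```

```bash
python3 -m crank '[[[-0.3,0,0.002,0,0,0,0],[-0.2,0,0.002,0,0,0,0],[-0.2,0,0.002,0.004,0,0,0],[-0.2,0,0.002,0.004,0,0,0],[-0.2,0,0.002,0.004,0,0,0]]]'; python3 -m crank '[[[-0.3,0,0,0,0,0,0],[-0.4,0,0,0,0,0,0],[-0.5,0,0,0,0,0,0],[-0.6,0,0,0,0,0,0],[-0.7,0,0,0,0,0,0]]]' 25
```

```text
t: 4.05
tool_pos: [0.57, 0.0606, 0.2044]
orientation: [-0.943, -2.996, 0.0]
force: [-0.1, -0.3, 0.2]
opening: 0.0373
gripper_force: 0.0
t: 4.68
tool_pos: [0.5702, 0.0608, 0.2047]
orientation: [0.942, 2.997, 0.0]
force: [0.5, 1.3, -0.1]
opening: 0.025
gripper_force: 25.0
```

```bash
python3 -m crank '[[[-0.7,0.0015,0,-0.019,0,0,0],[-0.7,0.006,0,-0.037,0,0,0],[-0.7,0.013,0,-0.054,0,0,0],[-0.7,0.023,0,-0.07,0,0,0],[-0.7,0.035,0,-0.085,0,0,0]]]' 40;  python3 -m crank '[[[-0.7,0.014,0,-0.012,0,0,0],[-0.7,0.031,0,-0.022,0,0,0],[-0.7,0.048,0,-0.029,0,0,0],[-0.7,0.067,0,-0.034,0,0,0],[-0.7,0.085,0,-0.035,0,0,0]]]'; python3 -m crank '[[[-0.7,0.002,0,0,0,0,0],[-0.7,0.002,0,0,0,0,0],[-0.7,0.002,0,0,0,0,0],[-0.7,0.002,0,0,0,0,0],[-0.7,0.002,0,0,0,0,0]]]'
python3 - <<'E'
from h import *
s=read_state();M=R.from_rotvec(s["orientation"]).as_matrix();print(M.round(4),s["tool_pos"]+[0,0,.019],M.T@s["force"])
t=read_camera("top")[:,:,::-1];s=read_camera("scene")[:,:,::-1]
a=cv2.resize(t[130:210,190:270],None,fx=5,fy=5,interpolation=cv2.INTER_CUBIC)
b=cv2.resize(s[110:210,260:340],None,fx=4,fy=4,interpolation=cv2.INTER_CUBIC)
cv2.imwrite("pics/c3.png",np.hstack([a,b]))
E
```

```text
t: 5.3
tool_pos: [0.5554, 0.0709, 0.2476]
orientation: [-0.942, -2.997, 0.0]
force: [2.2, 2.0, -3.3]
opening: 0.0243
gripper_force: 40.0
t: 5.92
tool_pos: [0.5204, 0.0952, 0.2648]
orientation: [0.943, 2.997, -0.001]
force: [5.8, -5.0, -3.0]
opening: 0.0242
gripper_force: 40.0
t: 6.55
tool_pos: [0.5204, 0.0951, 0.2647]
orientation: [0.943, 2.995, -0.001]
force: [5.2, -2.6, -2.3]
opening: 0.0241
gripper_force: 40.0
[[-8.197e-01  5.728e-01  1.300e-03]
 [ 5.728e-01  8.197e-01 -9.000e-04]
 [-1.600e-03 -0.000e+00 -1.000e+00]] [0.52044092 0.09514332 0.28371843] [-5.73103277  0.80620429  2.31262659]
```

View pics/c3.png

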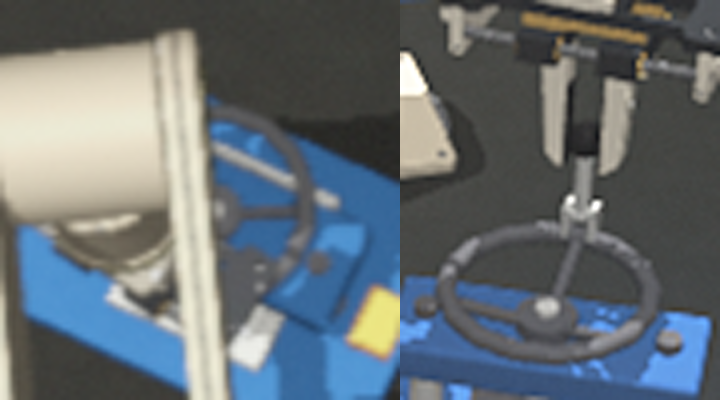

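The handle stands upright with the ball held at (585,135) in the right half. The implied hub is (0.5778, 0.0550), which agrees with the camera. Next is a table of 30° crank calls at 6° per row.

```bash
cat > f.py <<'E'
from h import *
s=read_state();M=R.from_rotvec(s["orientation"]).as_matrix();H=np.array([.5778,.055])
d=s["tool_pos"][:2]-H;r=np.linalg.norm(d);az=np.degrees(np.arctan2(d[1],d[0]));th=(145.06-az)%360
u=d/r;t=np.array([u[1],-u[0]]);F=s["force"]
print("   TH %.1f r %.1f z %.1f | Fback %.2f Frad %.2f Fz %.2f q6 %.2f"%(th,r*1e3,s["tool_pos"][2]*1e3,-F[:2]@t,F[:2]@u,F[2],s["q"][5]))
E
python3 f.py
python3 - <<'E'
import numpy as np
P=lambda a:np.round(.143*np.array([np.cos(np.radians(a)),np.sin(np.radians(a))]),3)
for k in range(12): print(30*k,' '.join('[-0.7,%g,%g,0,0,0,0],'%tuple(np.round(P(30*k+6*j)-P(30*k),3)+0) for j in range(1,6)))
E
```

```text
TH 0.0 r 70.0 z 264.8 | Fback 1.64 Frad -5.26 Fz -0.61 q6 -0.88
0 [-0.7,-0.001,0.015,0,0,0,0], [-0.7,-0.003,0.03,0,0,0,0], [-0.7,-0.007,0.044,0,0,0,0], [-0.7,-0.012,0.058,0,0,0,0], [-0.7,-0.019,0.071,0,0,0,0],
30 [-0.7,-0.008,0.013,0,0,0,0], [-0.7,-0.018,0.025,0,0,0,0], [-0.7,-0.028,0.035,0,0,0,0], [-0.7,-0.04,0.045,0,0,0,0], [-0.7,-0.052,0.053,0,0,0,0],
60 [-0.7,-0.014,0.007,0,0,0,0], [-0.7,-0.028,0.012,0,0,0,0], [-0.7,-0.042,0.016,0,0,0,0], [-0.7,-0.057,0.018,0,0,0,0], [-0.7,-0.072,0.019,0,0,0,0],
90 [-0.7,-0.015,-0.001,0,0,0,0], [-0.7,-0.03,-0.003,0,0,0,0], [-0.7,-0.044,-0.007,0,0,0,0], [-0.7,-0.058,-0.012,0,0,0,0], [-0.7,-0.071,-0.019,0,0,0,0],
120 [-0.7,-0.013,-0.008,0,0,0,0], [-0.7,-0.025,-0.018,0,0,0,0], [-0.7,-0.035,-0.028,0,0,0,0], [-0.7,-0.045,-0.04,0,0,0,0], [-0.7,-0.053,-0.053,0,0,0,0],
150 [-0.7,-0.007,-0.013,0,0,0,0], [-0.7,-0.012,-0.027,0,0,0,0], [-0.7,-0.016,-0.041,0,0,0,0], [-0.7,-0.018,-0.056,0,0,0,0], [-0.7,-0.019,-0.071,0,0,0,0],
180 [-0.7,0.001,-0.015,0,0,0,0], [-0.7,0.003,-0.03,0,0,0,0], [-0.7,0.007,-0.044,0,0,0,0], [-0.7,0.012,-0.058,0,0,0,0], [-0.7,0.019,-0.072,0,0,0,0],
210 [-0.7,0.008,-0.012,0,0,0,0], [-0.7,0.018,-0.024,0,0,0,0], [-0.7,0.028,-0.034,0,0,0,0], [-0.7,0.04,-0.044,0,0,0,0], [-0.7,0.052,-0.052,0,0,0,0],
240 [-0.7,0.014,-0.007,0,0,0,0], [-0.7,0.028,-0.012,0,0,0,0], [-0.7,0.042,-0.016,0,0,0,0], [-0.7,0.057,-0.018,0,0,0,0], [-0.7,0.072,-0.019,0,0,0,0],
270 [-0.7,0.015,0.001,0,0,0,0], [-0.7,0.03,0.003,0,0,0,0], [-0.7,0.044,0.007,0,0,0,0], [-0.7,0.058,0.012,0,0,0,0], [-0.7,0.072,0.019,0,0,0,0],
300 [-0.7,0.012,0.008,0,0,0,0], [-0.7,0.024,0.018,0,0,0,0], [-0.7,0.034,0.028,0,0,0,0], [-0.7,0.044,0.04,0,0,0,0], [-0.7,0.052,0.052,0,0,0,0],
330 [-0.7,0.007,0.014,0,0,0,0], [-0.7,0.012,0.028,0,0,0,0], [-0.7,0.016,0.042,0,0,0,0], [-0.7,0.018,0.057,0,0,0,0], [-0.7,0.019,0.072,0,0,0,0],
```

```bash
python3 -m crank '[[[-0.7,-0.001,0.015,0,0,0,0],[-0.7,-0.003,0.03,0,0,0,0],[-0.7,-0.007,0.044,0,0,0,0],[-0.7,-0.012,0.058,0,0,0,0],[-0.7,-0.019,0.071,0,0,0,0]]]' 50 >/dev/null; python3 f.py
python3 -m crank '[[[-0.7,-0.008,0.013,0,0,0,0],[-0.7,-0.018,0.025,0,0,0,0],[-0.7,-0.028,0.035,0,0,0,0],[-0.7,-0.04,0.045,0,0,0,0],[-0.7,-0.052,0.053,0,0,0,0]]]' | tail -2; python3 f.py
```

```text
TH 29.3 r 70.2 z 264.7 | Fback 7.31 Frad -5.15 Fz 3.33 q6 -0.84
opening: 0.0238
gripper_force: 50.0
   TH 59.5 r 70.6 z 264.6 | Fback 7.37 Frad -8.00 Fz 4.99 q6 -0.83
```

```bash
python3 -m crank '[[[-0.7,-0.014,0.007,0,0,0,0],[-0.7,-0.028,0.012,0,0,0,0],[-0.7,-0.042,0.016,0,0,0,0],[-0.7,-0.057,0.018,0,0,0,0],[-0.7,-0.072,0.018,0,0,0,0]]]' >/dev/null; python3 f.py
python3 -m crank '[[[-0.7,-0.015,-0.001,0,0,0,0],[-0.7,-0.03,-0.003,0,0,0,0],[-0.7,-0.044,-0.007,0,0,0,0],[-0.7,-0.058,-0.012,0,0,0,0],[-0.7,-0.071,-0.019,0,0,0,0]]]' | tail -2; python3 f.py
```

```text
TH 89.4 r 70.8 z 264.7 | Fback 7.07 Frad -3.81 Fz 3.73 q6 -0.86
opening: 0.0241
gripper_force: 50.0
   TH 118.9 r 71.0 z 264.7 | Fback 6.69 Frad -3.18 Fz 3.42 q6 -0.91
```

```bash
python3 -m crank '[[[-0.7,-0.013,-0.008,0,0,0,0],[-0.7,-0.025,-0.018,0,0,0,0],[-0.7,-0.035,-0.028,0,0,0,0],[-0.7,-0.045,-0.04,0,0,0,0],[-0.7,-0.053,-0.053,0,0,0,0]]]' >/dev/null; python3 f.py
python3 -m crank '[[[-0.7,-0.007,-0.013,0,0,0,0],[-0.7,-0.012,-0.027,0,0,0,0],[-0.7,-0.016,-0.041,0,0,0,0],[-0.7,-0.018,-0.056,0,0,0,0],[-0.7,-0.019,-0.071,0,0,0,0]]]' | tail -2; python3 f.py
```

```text
TH 149.0 r 71.0 z 264.7 | Fback 5.68 Frad -3.71 Fz 2.42 q6 -0.97
opening: 0.024
gripper_force: 50.0
   TH 178.8 r 70.8 z 264.7 | Fback 8.18 Frad -4.21 Fz 0.72 q6 -1.02
```

```bash
python3 -m crank '[[[-0.7,0.001,-0.015,0,0,0,0],[-0.7,0.003,-0.03,0,0,0,0],[-0.7,0.007,-0.044,0,0,0,0],[-0.7,0.012,-0.058,0,0,0,0],[-0.7,0.019,-0.072,0,0,0,0]]]' | tail -1; python3 f.py
```

```text
gripper_force: 50.0
   TH 208.7 r 70.5 z 264.8 | Fback 9.47 Frad -5.00 Fz -0.54 q6 -1.06
```

```bash
python3 -m crank '[[[-0.7,0.004,-0.006,0,0,0,0],[-0.7,0.008,-0.013,0,0,0,0],[-0.7,0.013,-0.018,0,0,0,0],[-0.7,0.018,-0.024,0,0,0,0],[-0.7,0.023,-0.03,0,0,0,0]]]' | tail -1; python3 f.py;  python3 - <<'E'
from h import *
s=read_camera("scene")[:,:,::-1]
cv2.imwrite("pics/c4.png",cv2.resize(s[190:260,240:350],None,fx=6,fy=6,interpolation=cv2.INTER_CUBIC))
E
```

```text
gripper_force: 50.0
   TH 223.7 r 70.3 z 264.8 | Fback 10.39 Frad -7.04 Fz -1.67 q6 -1.08
```

View pics/c4.png

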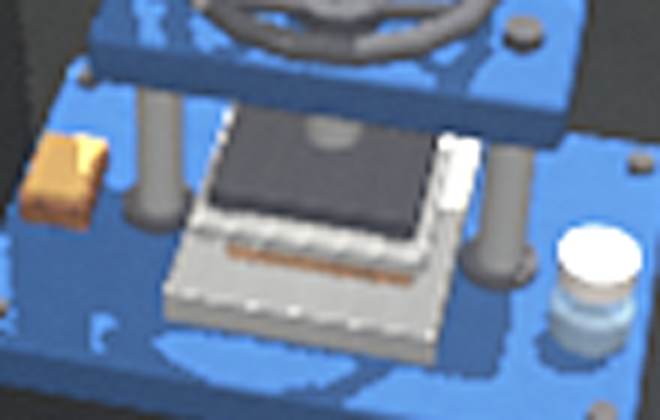

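The pad now lies on the block: the platen at about (320,190) sits directly on the copper-edged block at (320,262), and the force is rising from a drag of about 7 N. I estimate first touch at θ≈172°, so the target is about 232°. I'll make a small final step and re-read.

```bash
python3 -m crank '[[[-0.7,0.003,-0.002,0,0,0,0],[-0.7,0.005,-0.005,0,0,0,0],[-0.7,0.008,-0.007,0,0,0,0],[-0.7,0.01,-0.009,0,0,0,0],[-0.7,0.013,-0.012,0,0,0,0]]]' | tail -1; python3 f.py; python3 -m crank '[[[-0.7,0,0,0,0,0,0],[-0.7,0,0,0,0,0,0],[-0.7,0,0,0,0,0,0],[-0.7,0,0,0,0,0,0],[-0.7,0,0,0,0,0,0]]]' | tail -1; python3 f.py
```

```text
gripper_force: 50.0
   TH 230.6 r 70.3 z 264.8 | Fback 11.35 Frad -8.07 Fz -4.10 q6 -1.08
gripper_force: 50.0
   TH 230.8 r 70.3 z 264.8 | Fback 8.06 Frad -7.47 Fz -2.27 q6 -1.08
```

```bash
for i in 1 2 ; do python3 -m crank '[[[-0.7,0,0,0,0,0,0],[-0.7,0,0,0,0,0,0],[-0.7,0,0,0,0,0,0],[-0.7,0,0,0,0,0,0],[-0.7,0,0,0,0,0,0]]]' | tail -1; python3 f.py; done
python3 - <<'E'
from h import *
s=read_camera("scene")[:,:,::-1]; t=read_camera("top")[:,:,::-1]
cv2.imwrite("pics/c5.png",cv2.resize(s[200:245,262:322],None,fx=12,fy=12,interpolation=cv2.INTER_CUBIC))
E
```

```text
gripper_force: 50.0
   TH 230.8 r 70.3 z 264.8 | Fback 9.10 Frad -7.91 Fz -2.01 q6 -1.08
gripper_force: 50.0
   TH 230.8 r 70.3 z 264.8 | Fback 9.88 Frad -7.09 Fz -2.02 q6 -1.08
```

View pics/c5.png

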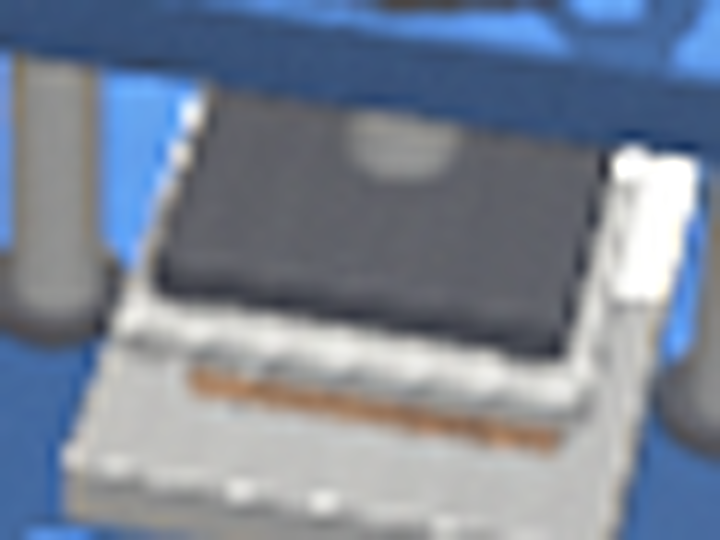

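The platen is seated flat on the block: dark plate edge at (360,330), pad at (350,365), and the copper line at (370,410). The still readings are noisy (8–10 N), so I'll cross-check by how far the pad has come down against the plate since the first picture.

Run:
```python
from h import *
old=cv2.imread("pics/scene0.png").astype(float); new=cv2.resize(read_camera("scene")[:,:,::-1],None,fx=1.5,fy=1.5,interpolation=cv2.INTER_CUBIC).astype(float)
xs=np.arange(282,304)*1.5; c=293*1.5
for nm,I in(("old",old),("new",new)):
    ys=np.arange(318,366,1.5)
    X,Y=np.meshgrid(xs,ys); Y=Y+.19*(X-c)
    S=cv2.remap(I.astype(np.float32),X.astype(np.float32),Y.astype(np.float32),1).mean(1)
    print(nm,' '.join("%.0f:%d/%d"%(y/1.5,s.mean(),s[2]-s[0]) for y,s in zip(ys,S)))
H=[.5778,.055]
# expected rows per mm z at press front face
az=np.radians(-25);ux=np.array([np.cos(az),np.sin(az)])
p=np.r_[np.array(H)+.055*ux,.08]; print(pix("scene",p),pix("scene",p+[0,0,-.01]))
```

```text
old 212:99/-8 213:99/-8 214:100/-7 215:100/-7 216:100/-8 217:100/-8 218:100/-8 219:101/-8 220:102/-8 221:91/-8 222:75/-10 223:79/-9 224:149/0 225:209/4 226:219/4 227:213/4 228:184/1 229:157/-2 230:164/26 231:148/55 232:126/53 233:125/51 234:125/54 235:151/31 236:186/4 237:195/0 238:191/1 239:191/2 240:190/2 241:192/2 242:196/2 243:171/1
new 212:115/-5 213:112/-6 214:105/-7 215:99/-8 216:99/-8 217:99/-8 218:99/-8 219:99/-8 220:100/-8 221:99/-8 222:99/-8 223:102/-8 224:97/-8 225:83/-10 226:69/-11 227:105/-5 228:185/3 229:223/4 230:213/3 231:176/0 232:149/0 233:135/27 234:121/56 235:151/34 236:187/4 237:195/0 238:192/1 239:191/2 240:190/2 241:192/2 242:198/2 243:173/1
(np.float64(292.10873726592), np.float64(229.19048780370628)) (np.float64(291.9812727928597), np.float64(231.80596546102072))
```

Plate and pad moved 3.56 px and 2.87 px, so first touch falls at about 186° by sight and about 175° by force. That puts the squeeze about 0.8–1.0 rad past touch, which is inside the firm band. Before folding, I'll back off the tangential preload and turn the hand 51° about the knob so the fingers straddle the bar.

```bash
python3 -m crank '[[[-0.7,-0.001,0.001,0,0,0,0.11],[-0.7,-0.002,0.002,0,0,0,0.22],[-0.7,-0.002,0.002,0,0,0,0.34],[-0.7,-0.002,0.002,0,0,0,0.46],[-0.7,-0.002,0.002,0,0,0,0.57]]]' 30 | tail -1;python3 f.py; python3 -m crank '[[[-0.7,0,0,0,0,0,0],[-0.7,0,0,0,0,0,0],[-0.7,0,0,0,0,0,0],[-0.7,0,0,0,0,0,0],[-0.7,0,0,0,0,0,0]]]' | tail -1; python3 f.py; python3 -c "
from h import *
M=R.from_rotvec(read_state()['orientation']).as_matrix();print(M.round(3),read_state()['tool_pos'], np.degrees(np.arctan2(M[1,0],M[0,0])))"
```

```text
gripper_force: 30.0
   TH 231.1 r 70.8 z 264.7 | Fback -2.64 Frad -6.06 Fz 1.39 q6 -0.18
gripper_force: 30.0
   TH 231.1 r 70.8 z 264.7 | Fback -1.23 Frad -5.51 Fz 1.92 q6 -0.18
[[-0.067  0.998 -0.001]
 [ 0.998  0.067  0.002]
 [ 0.002 -0.001 -1.   ]] [ 0.58265412 -0.01565582  0.26473501] 93.8552039486964
```

```bash
python3 -m crank '[[[-0.7,0.02,0,0.001,0,0,0],[-0.7,0.039,0,0.006,0,0,0],[-0.7,0.056,0,0.013,0,0,0],[-0.7,0.072,0,0.023,0,0,0],[-0.7,0.087,0,0.035,0,0,0]]]' 40 | tail -1; python3 f.py;  python3 -m crank '[[[-0.7,0.012,0,0.014,0,0,0],[-0.7,0.022,0,0.03,0,0,0],[-0.7,0.029,0,0.048,0,0,0],[-0.7,0.034,0,0.066,0,0,0],[-0.7,0.035,0,0.085,0,0,0]]]'|tail -1;python3 f.py; python3 -m crank '[[[-0.7,0,0,0.002,0,0,0],[-0.7,0,0,0.002,0,0,0],[-0.7,0,0,0.002,0,0,0],[-0.7,0,0,0.002,0,0,0],[-0.7,0,0,0.002,0,0,0]]]'; python3 f.py
```

```text
gripper_force: 40.0
   TH 230.9 r 27.8 z 247.0 | Fback -4.07 Frad 1.08 Fz 2.42 q6 -0.11
gripper_force: 40.0
   TH 230.9 r 10.5 z 203.6 | Fback -5.36 Frad -1.51 Fz 15.82 q6 -0.08
t: 17.48
tool_pos: [0.5788, 0.0445, 0.204]
orientation: [-2.145, -2.293, -0.001]
force: [-7.7, 2.8, 7.6]
opening: 0.0241
gripper_force: 40.0
   TH 229.6 r 10.5 z 204.0 | Fback -7.41 Frad -3.51 Fz 7.56 q6 -0.08
```

Folded against its stop. I'll unload, open and rise.

```bash
python3 -m crank '[[[-0.6,0,0,-0.002,0,0,0],[-0.3,0,0,-0.002,0,0,0],[0,0,0,-0.002,0,0,0],[0.1,0,0,-0.002,0,0,0],[0.1,0,0,-0.002,0,0,0]]]' ; python3 -m crank '[[[0.1,0,0,-0.03,0,0,0],[0.1,0,0,-0.1,0,0,0],[0.1,0,0,-0.2,0,0,0],[0.1,-0.1,0,-0.3,0,0,0],[0.1,-0.2,0,-0.3,0,0,0]]]'; python3 -m crank '[[[0.1,0,-0.1,0,0,0,0],[0.1,0,-0.2,0,0,0,0],[0.1,-0.1,-0.2,0,0,0,0],[0.1,-0.2,-0.2,0,0,0,0],[0.1,-0.3,-0.2,0,0,0,0]]]';  python3 -m crank '[[[0.1,-0.1,0,0,0,0,0],[0.1,-0.2,0,0,0,0,0],[0.1,-0.2,0,0,0,0,0],[0.1,-0.2,0,0,0,0,0],[0.1,-0.2,0,0,0,0,0]]]'
python3 - <<'E'
from h import *
t=read_camera("top")[:,:,::-1];s=read_camera("scene")[:,:,::-1]
a=cv2.resize(t[130:230,180:290],None,fx=4,fy=4,interpolation=cv2.INTER_CUBIC)
b=cv2.resize(s[150:250,240:340],None,fx=4,fy=4,interpolation=cv2.INTER_CUBIC)
cv2.imwrite("pics/c6.png",np.hstack([a[:,:400],b]))
E
```

```text
t: 18.1
tool_pos: [0.5794, 0.0434, 0.2045]
orientation: [2.147, 2.293, 0.0]
force: [0.1, 0.5, -0.5]
opening: 0.0506
gripper_force: 0.0
t: 18.73
tool_pos: [0.5875, -0.0567, 0.3612]
orientation: [2.139, 2.291, 0.008]
force: [0.9, -0.6, 0.1]
opening: 0.0512
gripper_force: 0.0
t: 19.35
tool_pos: [0.4959, -0.2141, 0.3564]
orientation: [2.145, 2.292, 0.001]
force: [0.7, -0.4, 0.7]
opening: 0.0512
gripper_force: 0.0
t: 19.98
tool_pos: [0.5029, -0.3114, 0.3555]
orientation: [2.145, 2.294, 0.001]
force: [0.3, 0.3, -1.1]
opening: 0.0513
gripper_force: 0.0
```

View pics/c6.png

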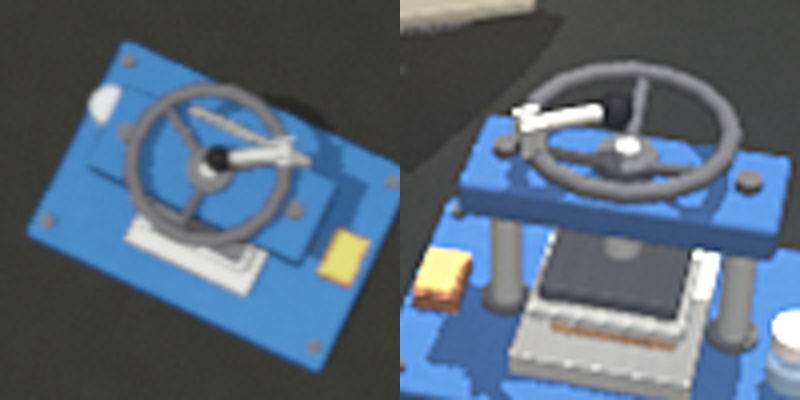

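The handle is folded, with the ball at (217,159) in the top view and (617,108) in the scene view. The platen sits on the block, and the jar and die look undisturbed. I'll do a quick height check of the fold, then hand in if it's good.

Run:
```python
from h import *
b,e=two((180+217/4,130+159/4),(240+217/4,150+108/4));print(b,e)
p,e2=two((180+290/4,130+151/4),(240+124/4,150+112/4));print(p,e2)
d=p[:2]-[.5778,.055];print((145.06-np.degrees(np.arctan2(d[1],d[0])))%360)
if abs(b[2]-.222)<.006: print(close_job())
```

```text
[0.57638437 0.04635878 0.22145434] 0.0004478665343453285
[ 0.57983575 -0.01878133  0.23116011] 0.0006265186294050743
233.47951188302375
the job is handed in; nothing more can be done
None
```

The job is handed in: the handle was swung up, the wheel cranked until the platen clamped the block, and the handle folded flat and released. I stopped an estimated 45–57° after first touch, by sight and force, which should be inside the firm-squeeze range; it took about 20 s and the jar and die on the press stayed put.

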